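# Gauge the depth of a dosing chamber

## Task

Take the depth gauge from its stand and set it on the square dosing chamber, rod in the bore and foot flat on the chamber's top. Then press the gauge's knob down gently until the rod's tip rests on the bottom of the bore, without pushing that floor down, and leave the gauge standing there with its rod so set. Leave the other things on the table where they are.

Things in the scene. Friction and masses are not known exactly. Their poses are not given: they have to be found in the camera images.
- chamber: The dosing chamber to be gauged: a square bright steel block, 70 x 70 mm and 85 mm tall, fixed to the table, with one blind vertical bore of 17 mm diameter (2 mm chamfer) in the middle of its top. Origin: centre of its underside, z up.
- chamber_mouth (a point): Centre of the bore at the chamber's flat top (85 mm above the table), z up. The bore's floor is a white piston set anew each time, 35 to 62 mm below this point: its height is not measured, find it by feel. It feels rigid, but its friction clamp slips, and the setting is lost, when it is pressed with more than about 18 N.
- round_chamber: Another dosing chamber, not to be gauged: a round steel cylinder, 72 mm diameter, 85 mm tall, with a 17 mm bore, fixed to the table. Origin: centre of its underside.
- stand: The gauge's stand: a white plastic block 60 x 60 mm, 45 mm tall, fixed to the table, with a vertical 16 mm through hole in which the gauge's rod stands at the start, its foot on the block's top. Origin: centre of its underside.
- gauge: The gauge's foot: an aluminium disc, 46 mm diameter, 8 mm thick, with a 24 mm hub above it up to 34 mm. Origin: centre of the disc's underside, z up. A 10 mm steel rod with a knob on top slides vertically through it under about 5 N of friction and stays where it is put; the whole gauge (0.2 to 0.35 kg) can be carried by the knob without the rod slipping.
- plunger (a joint): How far the gauge's rod is pushed down through the foot, m: 0 is fully up (tip 15 mm below the foot's underside), 0.058 fully down (tip 73 mm below it). Starts between 0 and 0.008.
- plunger_tip (a point): The flat lower tip of the gauge's rod, on its axis (slightly tapered end); z up along the rod.
- plunger_knob (a point): Centre of the gauge's black round knob, 24 mm diameter and 22 mm tall, 122 mm above the rod's tip; z up along the rod. At the start it is 99 to 107 mm above the foot's underside; always clear of the hub.
- cake_a: A mooncake, 56 mm diameter and 25 mm tall, bystander. Origin: centre of its underside.
- cake_b: A second mooncake like it, bystander. Origin: centre of its underside.
- brush: A pastry brush lying flat, about 225 x 55 x 14 mm, bystander. Origin: underside, where handle meets the metal band; bristles to its +x.
- press_mould: A white plastic hand mould standing upright, 62 mm square at the foot, 115 mm tall, bystander. Origin: centre of its underside.
- scraper: A dough scraper lying flat, white plastic blade 110 x 75 mm with a black grip along one edge, 18 mm high, bystander. Origin: under the middle of the blade.
There are look-alikes about, which are no part of the job. Leave any turquoise look-alike of the chamber alone. What is shaped like the gauge but purple is not meant.

How it is judged:
By the outcome, as a careful person would: the job done as asked, in the order asked, and still so for the second after the job is handed in, with the robot touching nothing.
It also fails if it takes over 54 s, if anything falls off the work surface, if the arm or the gripper's body presses on something with over 40 N, if the wrist force passes 120 N, or if a joint passes its speed limit or range.

## Robot

A 6-joint arm with a two-finger parallel gripper is mounted at the origin on the work surface. World frame = base frame: x ahead of the robot, y to its left, z up, the work surface at z = 0. Lengths are in m, angles in rad, forces in N, time in s.
With the tool pointing down it reaches from about 0.25 to 0.725 m from the base axis. Payload 4 kg.
Tool frame: the origin (TCP) lies at the very end of the fingers, on their centre line; the grasp point (between the pads) lies 19 mm behind it; y points along the fingers, z is the direction in which the jaws open and shut, and the axes are right-handed (so a half turn about y gives the same grasp; the last joint's range is limited). The gripper opens to 85 mm and grips with 20 to 120 N. Pads are 22 mm wide; open, the fingers measure 114 mm over their backs; the gripper's body (76 mm by 85 mm) begins 54 mm behind the grasp point. The pads swing forward as they close: fully open they stand 13 mm farther back than shut.
Start: joints at [1.315, 0.241, 0.005, 1.335, 0, 1.571], TCP at [0.127, 0.484, 0.231] pointing down, gripper open.
Joint ranges: [-2.72, 2.72], [-1.05, 1.87], [-1.09, 1.28], [-1.99, 2.15], [-1.42, 1.44], [-3.14, 3.14]. Speed limits (rad/s): [2.79, 2.79, 3.14, 3.14, 3.14, 3.14].

## Interface

Orientations are given as a unit quaternion [x, y, z, w].
In Python, from workcell import bot gives the robot as it stands. The module is installed in compiled form; this text tells all that it offers.
- The arm moves only by the tool move_arm, never from a script. Its argument "increments" is a list of rows, each an object with "grip": the closure, from 0 (fully open) to 1 (shut); "linear": the shift along the tool's x, y, z scaled (see below), a list of three; "twist": the turn about the tool's y scaled (see below). A call has exactly 5 rows; each row shifts and turns the pose as measured when the row begins, along the tool's axes as they then stand; what a row does not reach is not made up. The controller multiplies each number of a shift by 0.2 m and each number of a turn by 2 rad. A row lasts 1/10 s, in which the tool goes at most 50 mm and 8.59 degrees, less where a joint would pass 70% of its speed; a pose out of reach is approached as far as the arm can. A call with a number of a shift or a turn outside -1 to 1 is refused whole. A call with a gripper value outside its range is refused whole. The fingers move at their own pace and stop on an object; the grip force is fixed at half the most. Time passes only in rows, so rows that do not move let the fingers close, or fill a call up. It gives the time, the measured TCP pose, the force and the opening at its end, in the units of the state.
- bot.get_obs(): the state, without advancing time (a new reading comes with each control period).
- bot.camera(name): name is "scene" or "top" or "wrist"; returns (picture, depth): 384x512x3 uint8, blue, green, red; 384x512 float32, m along the optical axis (not along the pixel's ray), 0 where there is no reading.
- bot.camera_params(name): a dict with "camera_matrix" (3x3 intrinsics, pixels), "rvec" (rotation vector, rad) and "tvec" (3), from world to camera coordinates, as OpenCV has them; the wrist camera has in their place "T_tool_cam" (4x4, takes a point from camera to tool coordinates, whose origin is the TCP and whose axes are the tool frame's). Camera axes: x right, y down, z forward; pixel columns grow to the right and rows downward; lengths in m; the calibration is good to about 2 mm. A picture is of the moment at which its call begins: read the wrist's pose just before it. camera_params takes no time and is no camera call.
- bot.job_done(): hands the job in, once; it reports no verdict.
The state is a dict: "clock": time; "joint_pos": joint angles; "joint_vel": joint speeds; "tau": joint torques, N m; "eef_pos": TCP position; "tool_rot": TCP orientation; "ft_force": force on the tool from outside, world axes, zero at the start; "ft_torque": the same for the moment, N m; "grip_width": finger opening in m.
Only numpy, scipy, OpenCV 4.12 (cv2) and the standard library are available. Lean on these libraries where they do the work, as an engineer would, in place of code of your own. Each camera call takes 0.05 s, during which the arm holds its last target. There are 200 camera calls.

## Working session

There is one attempt and no reset: what is moved stays moved. The work goes in short steps, Python scripts to look and compute and a tool call to move; the robot and the scene stay as the last step left them, time stands still between calls to the robot, and variables do not carry over. Pictures are saved under pics/ and viewed, about 8 in all and at most 12, crops included, and the job is handed in when it is done.

Besides the shell and the picture viewer there is one more tool, called after "Request:" as name(argument=value, ...) on one line, values as JSON. move_arm: Moves the arm, as the interface text tells. Its arguments: {"type":"object","properties":{"increments":{"type":"array"}},"required":["increments"]}

```bash
mkdir -p pics
python3 - <<'E'
from workcell import bot
import cv2,numpy as np
print(bot.get_obs())
for n in("top","scene"):
    im,d=bot.camera(n); cv2.imwrite(f"pics/{n}0.png",im); np.save(f"pics/{n}0.npy",d); print(n,bot.camera_params(n))
print(bot.camera_params("wrist"))
E
```

```text
{'clock': 0.0, 'joint_pos': array([ 1.31499451e+00,  2.41400010e-01,  3.73150926e-03,  1.33518648e+00,
       -6.53835580e-06,  1.57081912e+00]), 'joint_vel': array([-0.0007997 , -0.0024982 , -0.00015584,  0.00116616, -0.0003743 ,
       -0.00157043]), 'tau': array([ 1.21951725e-03, -3.72319579e+01,  2.52406830e+01,  1.70493324e-02,
        7.77308560e-05,  7.11699339e-07]), 'eef_pos': array([0.12635483, 0.48312687, 0.2304222 ]), 'tool_rot': array([ 0.7020518 , -0.0902917 ,  0.09011063, -0.70060741]), 'ft_force': array([-1.06361496, -0.29267243, -0.60411475]), 'ft_torque': array([-0.0462161 , -0.01715237, -0.01936452]), 'grip_width': 0.08550014445883325}
top {'camera_matrix': array([[424.8369842 ,   0.        , 256.61386284],
       [  0.        , 424.8369842 , 187.75710344],
       [  0.        ,   0.        ,   1.        ]]), 'rvec': array([ 2.20215261, -2.16003993,  0.09041564]), 'tvec': array([-0.00161253,  0.48286563,  1.24541051])}
scene {'camera_matrix': array([[406.99699372,   0.        , 260.02913705],
       [  0.        , 406.99699372, 191.87564579],
       [  0.        ,   0.        ,   1.        ]]), 'rvec': array([ 1.52346658,  1.70060324, -0.94852117]), 'tvec': array([ 0.07279317, -0.16681324,  1.58428739])}
{'camera_matrix': array([[273.59614703,   0.        , 262.20513633],
       [  0.        , 273.59614703, 188.87990735],
       [  0.        ,   0.        ,   1.        ]]), 'T_tool_cam': array([[-5.03667824e-04,  9.63625899e-01,  2.67254322e-01,
        -6.60199700e-02],
       [ 1.47160677e-04, -2.67254281e-01,  9.63626031e-01,
        -1.43039396e-01],
       [ 9.99999862e-01,  5.24676753e-04, -7.20045693e-06,
         4.75271926e-04],
       [ 0.00000000e+00,  0.00000000e+00,  0.00000000e+00,
         1.00000000e+00]])}
```

View pics/top0.png

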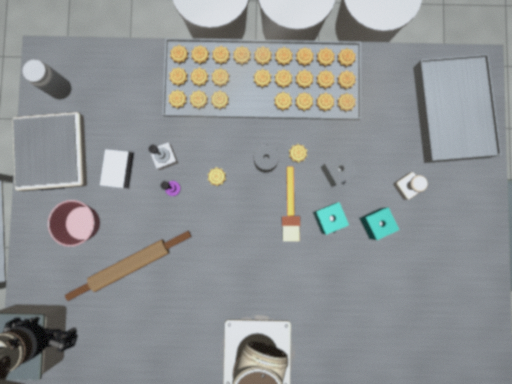

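View pics/scene0.png

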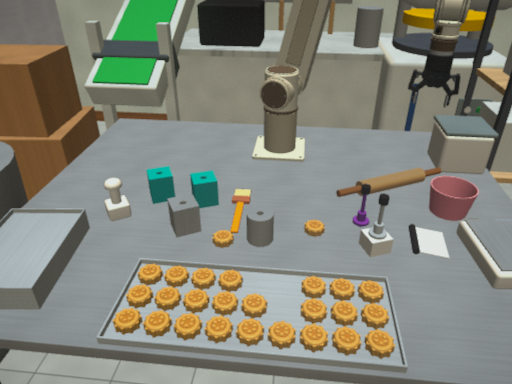

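The top view shows the stand and gauge at about (163,155) and the purple decoy at (172,187). The round chamber is at (265,160), the grey square chamber at about (340,175), and the turquoise look-alikes at (332,218) and (380,223).

```bash
cat > h.py <<'E'
import cv2,numpy as np
from workcell import bot
from scipy.spatial.transform import Rotation as R
def cloud(d,K,Rwc,t):
    v,u=np.mgrid[:d.shape[0],:d.shape[1]]
    p=np.stack([(u-K[0,2])/K[0,0]*d,(v-K[1,2])/K[1,1]*d,d],-1)
    return (p-t)@Rwc   # world = R^T (p-t)
def fixed(n,d):
    c=bot.camera_params(n); Rm=cv2.Rodrigues(c["rvec"])[0]
    return cloud(d,c["camera_matrix"],Rm,c["tvec"])
def wrist(o,d):
    c=bot.camera_params("wrist"); T=np.eye(4);T[:3,:3]=R.from_quat(o["tool_rot"]).as_matrix();T[:3,3]=o["eef_pos"]
    T=T@c["T_tool_cam"]; Rwc=T[:3,:3].T
    return cloud(d,c["camera_matrix"],Rwc,-Rwc@T[:3,3])
E
python3 - <<'E'
from h import *
for n,w in(("top",{"ch":(315,150,365,200),"st":(140,135,185,175),"pur":(155,172,190,200)}),("scene",{"ch":(160,190,205,240),"st":(355,190,400,260)})):
    P=fixed(n,np.load(f"pics/{n}0.npy"))
    for k,(a,b,c,e) in w.items():
        Q=P[b:e,a:c].reshape(-1,3)
        for lo,hi in((.03,.05),(.05,.06),(.075,.09),(.09,.13),(.13,.17),(.17,.2)):
            m=Q[(Q[:,2]>lo)&(Q[:,2]<hi)]
            if len(m)>4:
                r=cv2.minAreaRect(m[:,:2].astype(np.float32)*1000)
                print(n,k,lo,len(m),np.round(np.median(m,0),4),np.round(r[0],1),np.round(r[1],1),round(r[2],1))
    print(np.round(np.median(P[250:300,300:400].reshape(-1,3),0),3))
E
```

```text
top ch 0.03 40 [ 0.5313 -0.2037  0.0397] [ 533.5 -218.1] [66.7 45.2] 30.4
top ch 0.05 22 [ 0.5315 -0.2049  0.0521] [ 532.1 -219.1] [66.3 44.5] 29.8
top ch 0.075 582 [ 0.5389 -0.2297  0.0853] [ 539.3 -229.9] [69.7 71. ] 29.5
top ch 0.09 17 [ 0.5236 -0.2208  0.091 ] [ 535.8 -225.6] [69.7 52.3] 22.8
top st 0.03 236 [0.5625 0.2746 0.0448] [572.4 286.8] [61.9 60.3] 23.5
top st 0.05 108 [0.5652 0.2827 0.0531] [569.3 286.3] [39.7 55. ] 55.1
top st 0.075 35 [0.5676 0.2847 0.0796] [570.2 286.2] [18.3 20.4] 43.5
top st 0.09 9 [0.5691 0.2838 0.1024] [569.6 284. ] [3.4 8.5] 55.4
top st 0.13 78 [0.5707 0.2858 0.1601] [571.7 287.5] [22.2 22.6] 50.8
top pur 0.03 31 [0.4761 0.254  0.0473] [476.3 254.8] [15.4 22. ] 73.5
top pur 0.05 13 [0.4746 0.255  0.051 ] [476.9 254.4] [14.3 20.8] 65.8
top pur 0.09 19 [0.4736 0.2512 0.1263] [476.8 257.6] [20.8 21.8] 66.2
top pur 0.13 53 [0.4765 0.2586 0.1328] [477.5 258.9] [19.6 22. ] 0.2
[ 0.231 -0.272  0.001]
scene ch 0.03 286 [ 0.5567 -0.2154  0.0384] [ 474.5 -236.6] [200.2 116.1] 29.9
scene ch 0.05 130 [ 0.5615 -0.2121  0.0547] [ 508.6 -228.6] [156.   88.9] 7.4
scene ch 0.075 463 [ 0.5465 -0.2238  0.085 ] [ 538.7 -226. ] [76.6 70.5] 30.0
scene st 0.03 380 [0.5886 0.2766 0.0442] [472.2 263.7] [275.9  67.7] 15.7
scene st 0.05 149 [0.5789 0.2828 0.0538] [533.4 284.2] [126.6  45.3] 10.1
scene st 0.075 72 [0.5748 0.2873 0.0801] [529.7 281.3] [110.1  23.1] 13.6
scene st 0.09 113 [0.4905 0.2737 0.1143] [522.7 278.8] [114.6  21.6] 20.6
scene st 0.13 121 [0.5778 0.2902 0.1559] [571.  291.1] [27.6 22.9] 10.5
[0.701 0.215 0.004]
```

```bash
cat >> h.py <<'E'
def plan(target):
    o=bot.get_obs(); M=R.from_quat(o["tool_rot"]).as_matrix(); d=np.array(target)-o["eef_pos"]
    print("t",round(o["clock"],2),"eef",np.round(o["eef_pos"],4),"F",np.round(o["ft_force"],1),"w",round(o["grip_width"],4)); print("axes x,y,z:",np.round(M.T,3).tolist(),"j",np.round(o["joint_pos"],2)); print("shift/0.2 tool:",np.round(M.T@d/0.2,3))
E
python3 -c "
from h import *
plan((.50,.30,.25))"
```

```text
t 0.1 eef [0.1264 0.4832 0.2305] F [ 0.2 -0.2  0.1] w 0.0857
axes x,y,z: [[0.967, -0.253, -0.0], [-0.0, -0.002, -1.0], [0.253, 0.967, -0.002]] j [1.31 0.24 0.   1.34 0.   1.57]
shift/0.2 tool: [ 2.039 -0.097 -0.414]
```

Request:
move_arm(increments=[{"grip":0,"linear":[0.2,-0.01,-0.03],"twist":0},{"grip":0,"linear":[0.24,-0.01,-0.038],"twist":0},{"grip":0,"linear":[0.24,-0.01,-0.038],"twist":0},{"grip":0,"linear":[0.24,-0.01,-0.038],"twist":0},{"grip":0,"linear":[0.24,-0.01,-0.038],"twist":0}])

```text
clock: 0.6
eef_pos: [0.3423, 0.3895, 0.2377]
tool_rot: [0.704, -0.086, 0.083, -0.7]
ft_force: [-0.4, 1.3, -0.2]
grip_width: 0.0853
```

```bash
python3 -c "
from h import *
plan((.571,.2875,.25))"
```

```text
t 0.6 eef [0.3423 0.3895 0.2377] F [-0.4  1.3 -0.2] w 0.0853
axes x,y,z: [[0.971, -0.238, -0.003], [-0.005, -0.005, -1.0], [0.238, 0.971, -0.006]] j [0.85 0.28 0.07 1.37 0.   1.09]
shift/0.2 tool: [ 1.232 -0.064 -0.224]
```

Request:
move_arm(increments=[{"grip":0,"linear":[0.24,-0.012,-0.04],"twist":0},{"grip":0,"linear":[0.24,-0.012,-0.04],"twist":0},{"grip":0,"linear":[0.24,-0.012,-0.04],"twist":0},{"grip":0,"linear":[0.24,-0.012,-0.04],"twist":0},{"grip":0,"linear":[0.2,-0.012,-0.04],"twist":0}])

```text
clock: 1.1
eef_pos: [0.5642, 0.2896, 0.2464]
tool_rot: [0.705, -0.088, 0.082, -0.699]
ft_force: [-0.3, 1.0, -0.6]
grip_width: 0.0853
```

```bash
python3 -c "
from h import *
plan((.571,.2875,.25))"
```

```text
t 1.1 eef [0.5642 0.2896 0.2464] F [-0.3  1.  -0.6] w 0.0853
axes x,y,z: [[0.971, -0.239, -0.007], [-0.009, -0.007, -1.0], [0.239, 0.971, -0.009]] j [ 0.48  0.53  0.46  1.52 -0.    0.72]
shift/0.2 tool: [ 0.035 -0.018 -0.002]
```

Settle, then take one close look with the wrist camera.

Request:
move_arm(increments=[{"grip":0,"linear":[0.02,0,0],"twist":0},{"grip":0,"linear":[0,0,0],"twist":0},{"grip":0,"linear":[0,0,0],"twist":0},{"grip":0,"linear":[0,0,0],"twist":0},{"grip":0,"linear":[0,0,0],"twist":0}])

```text
clock: 1.6
eef_pos: [0.5693, 0.286, 0.2426]
tool_rot: [0.706, -0.091, 0.082, -0.698]
ft_force: [-0.2, 0.1, -0.2]
grip_width: 0.0852
```

Run:
```python
from h import *
plan((.571,.2875,.13))
o=bot.get_obs(); im,d=bot.camera("wrist"); cv2.imwrite("pics/w1.png",im); P=wrist(o,d)
Q=P.reshape(-1,3); near=np.hypot(Q[:,0]-.571,Q[:,1]-.2875)
for lo,hi,r in((.04,.048,.045),(.05,.057,.03),(.075,.083,.02),(.15,.17,.02)):
    m=Q[(Q[:,2]>lo)&(Q[:,2]<hi)&(near<r)]
    if len(m)>4:
        q=cv2.minAreaRect(m[:,:2].astype(np.float32)*1000); print(lo,len(m),np.round(np.median(m,0),4),np.round(q[0],1),np.round(q[1],1))
```

```text
t 1.6 eef [0.5693 0.286  0.2426] F [-0.2  0.1 -0.2] w 0.0852
axes x,y,z: [[0.97, -0.244, -0.011], [-0.014, -0.01, -1.0], [0.244, 0.97, -0.013]] j [ 0.47  0.54  0.47  1.52 -0.    0.71]
shift/0.2 tool: [0.013 0.563 0.016]
0.04 951 [0.5619 0.2976 0.0453] [573.9 289.5] [59.9 60.1]
0.05 581 [0.5655 0.294  0.0533] [570.5 290.8] [44.9 39.6]
0.075 194 [0.569  0.2918 0.0792] [570.3 290.7] [23.  16.9]
0.15 627 [0.5716 0.2905 0.1618] [573.2 290.2] [23.  23.1]
```

View pics/w1.png

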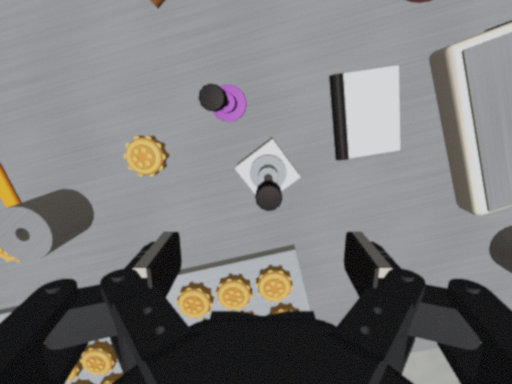

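The gauge knob is at (268,195), with its axis midway between the jaws in column. It measures at about (0.572, 0.290), top at z=0.162. I'll descend over it.

Request:
move_arm(increments=[{"grip":0,"linear":[0.014,0.13,0.02],"twist":0},{"grip":0,"linear":[0,0.14,0.01],"twist":0},{"grip":0,"linear":[0,0.14,0],"twist":0},{"grip":0,"linear":[0,0.1,0],"twist":0},{"grip":0,"linear":[0,0,0],"twist":0}])

```text
clock: 2.15
eef_pos: [0.5695, 0.2955, 0.1422]
tool_rot: [0.704, -0.086, 0.082, -0.7]
ft_force: [-0.8, -0.6, 0.1]
grip_width: 0.0856
```

```bash
python3 -c "
from h import *
plan((.572,.290,.130))"
```

```text
t 2.15 eef [0.5695 0.2955 0.1422] F [-0.8 -0.6  0.1] w 0.0856
axes x,y,z: [[0.972, -0.236, -0.006], [-0.007, -0.006, -1.0], [0.236, 0.972, -0.007]] j [ 0.48  0.58  0.28  1.28 -0.    0.72]
shift/0.2 tool: [ 0.019  0.061 -0.024]
```

Request:
move_arm(increments=[{"grip":0,"linear":[0.017,0.05,-0.022],"twist":0},{"grip":0,"linear":[0,0,0],"twist":0},{"grip":0,"linear":[0,0,0],"twist":0},{"grip":0,"linear":[0,0,0],"twist":0},{"grip":0,"linear":[0,0,0],"twist":0}])

```text
clock: 2.65
eef_pos: [0.5732, 0.2921, 0.1368]
tool_rot: [0.703, -0.083, 0.083, -0.701]
ft_force: [0.2, 1.1, -0.2]
grip_width: 0.0855
```

```bash
python3 -c "
from h import *
plan((.572,.290,.130))
im,d=bot.camera('wrist'); P=wrist(bot.get_obs(),d).reshape(-1,3)
m=P[(P[:,2]>.15)&(P[:,2]<.17)&(np.hypot(P[:,0]-.572,P[:,1]-.29)<.025)]
print(len(m),np.median(m,0),cv2.minAreaRect(m[:,:2].astype(np.float32)*1000))
plan((.572,.290,.130))"
```

```text
t 2.65 eef [0.5732 0.2921 0.1368] F [ 0.2  1.1 -0.2] w 0.0855
axes x,y,z: [[0.972, -0.234, 0.0], [-0.001, -0.002, -1.0], [0.234, 0.972, -0.003]] j [ 0.47  0.58  0.26  1.26 -0.    0.71]
shift/0.2 tool: [-0.003  0.034 -0.011]
2025 [0.57072325 0.29073135 0.16182346] ((573.3114624023438, 290.20355224609375), (23.38782501220703, 23.21880340576172), 25.636547088623047)
t 2.7 eef [0.5733 0.2921 0.1368] F [ 0.2 -0.2  0.4] w 0.085
axes x,y,z: [[0.972, -0.234, 0.0], [-0.0, -0.002, -1.0], [0.234, 0.972, -0.002]] j [ 0.47  0.58  0.26  1.26 -0.    0.71]
shift/0.2 tool: [-0.004  0.034 -0.012]
```

Request:
move_arm(increments=[{"grip":0,"linear":[0,0.04,-0.01],"twist":0},{"grip":0,"linear":[0,0,0],"twist":0},{"grip":1,"linear":[0,0,0],"twist":0},{"grip":1,"linear":[0,0,0],"twist":0},{"grip":1,"linear":[0,0,0],"twist":0}])

```text
clock: 3.2
eef_pos: [0.5731, 0.2899, 0.1287]
tool_rot: [0.703, -0.083, 0.084, -0.701]
ft_force: [0.9, 0.7, -0.0]
grip_width: 0.0441
```

Request:
move_arm(increments=[{"grip":1,"linear":[0,0,0],"twist":0},{"grip":1,"linear":[0,0,0],"twist":0},{"grip":1,"linear":[0,0,0],"twist":0},{"grip":1,"linear":[0,0,0],"twist":0},{"grip":1,"linear":[0,0,0],"twist":0}])

```text
clock: 3.7
eef_pos: [0.5731, 0.2899, 0.1287]
tool_rot: [0.703, -0.083, 0.084, -0.701]
ft_force: [-0.3, -0.6, 0.5]
grip_width: 0.0223
```

```bash
python3 -c "
from h import *
plan((.572,.290,.260))"
```

```text
t 3.7 eef [0.5731 0.2899 0.1287] F [-0.3 -0.6  0.5] w 0.0223
axes x,y,z: [[0.972, -0.234, 0.001], [0.0, -0.002, -1.0], [0.234, 0.972, -0.002]] j [ 0.47  0.58  0.25  1.24 -0.    0.71]
shift/0.2 tool: [-0.005 -0.656 -0.002]
```

Gripped: the opening is 22 mm on the knob. Now I'll lift, slowly at first.

Request:
move_arm(increments=[{"grip":1,"linear":[0,-0.05,0],"twist":0},{"grip":1,"linear":[0,-0.1,0],"twist":0},{"grip":1,"linear":[0,-0.14,0],"twist":0},{"grip":1,"linear":[0,-0.15,0],"twist":0},{"grip":1,"linear":[0,-0.15,0],"twist":0}])

```text
clock: 4.2
eef_pos: [0.5689, 0.2883, 0.2438]
tool_rot: [0.706, -0.088, 0.078, -0.698]
ft_force: [-0.0, 0.9, -1.3]
grip_width: 0.0222
```

Request:
move_arm(increments=[{"grip":1,"linear":[0,-0.08,0],"twist":0},{"grip":1,"linear":[0,-0.02,0],"twist":0},{"grip":1,"linear":[0,0,0],"twist":0},{"grip":1,"linear":[0,0,0],"twist":0},{"grip":1,"linear":[0,0,0],"twist":0}])

```text
clock: 4.7
eef_pos: [0.5702, 0.2891, 0.2691]
tool_rot: [0.705, -0.086, 0.08, -0.699]
ft_force: [0.5, -0.5, -2.6]
grip_width: 0.0225
```

```bash
python3 -c "
from h import *
im,d=bot.camera('scene'); cv2.imwrite('pics/s1.png',cv2.resize(im[110:290,250:450],None,fx=3,fy=3))
plan((.539,-.229,.260))"
```

```text
t 4.75 eef [0.57   0.289  0.2688] F [-0.4 -0.8 -2.8] w 0.0224
axes x,y,z: [[0.972, -0.234, -0.008], [-0.01, -0.007, -1.0], [0.234, 0.972, -0.009]] j [ 0.47  0.54  0.54  1.59 -0.    0.71]
shift/0.2 tool: [ 0.455  0.064 -2.554]
```

View pics/s1.png

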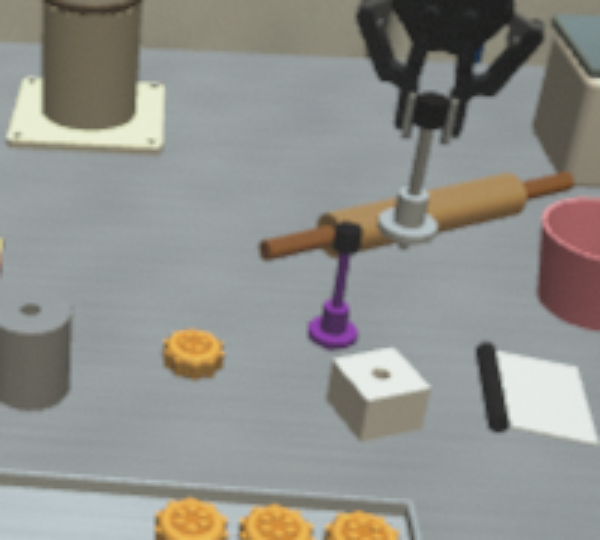

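The gauge hangs from the jaws, clear of the stand, and the purple decoy is untouched. I'll carry it over to the chamber.

Request:
move_arm(increments=[{"grip":1,"linear":[0.02,0,-0.12],"twist":0},{"grip":1,"linear":[0.04,0,-0.22],"twist":0},{"grip":1,"linear":[0.04,0,-0.22],"twist":0},{"grip":1,"linear":[0.04,0,-0.22],"twist":0},{"grip":1,"linear":[0.04,0,-0.22],"twist":0}])

```text
clock: 5.25
eef_pos: [0.556, 0.0864, 0.2624]
tool_rot: [0.707, -0.086, 0.072, -0.699]
ft_force: [1.0, -0.7, -1.7]
grip_width: 0.0225
```

Request:
move_arm(increments=[{"grip":1,"linear":[0.04,0,-0.22],"twist":0},{"grip":1,"linear":[0.04,0,-0.22],"twist":0},{"grip":1,"linear":[0.04,0,-0.22],"twist":0},{"grip":1,"linear":[0.04,0,-0.22],"twist":0},{"grip":1,"linear":[0.04,0,-0.22],"twist":0}])

```text
clock: 5.75
eef_pos: [0.5419, -0.1455, 0.2598]
tool_rot: [0.707, -0.088, 0.068, -0.699]
ft_force: [0.6, 0.5, -1.9]
grip_width: 0.0225
```

```bash
python3 -c "
from h import *
plan((.539,-.229,.260))"
```

```text
t 5.75 eef [ 0.5419 -0.1455  0.2598] F [ 0.6  0.5 -1.9] w 0.0225
axes x,y,z: [[0.975, -0.22, -0.027], [-0.029, -0.008, -1.0], [0.22, 0.975, -0.014]] j [-0.25  0.38  0.27  1.49 -0.02 -0.03]
shift/0.2 tool: [ 0.078  0.003 -0.411]
```

Request:
move_arm(increments=[{"grip":1,"linear":[0.03,0,-0.18],"twist":0},{"grip":1,"linear":[0.03,0,-0.15],"twist":0},{"grip":1,"linear":[0.01,0,-0.05],"twist":0},{"grip":1,"linear":[0,0,0],"twist":0},{"grip":1,"linear":[0,0,0],"twist":0}])

```text
clock: 6.25
eef_pos: [0.5347, -0.2309, 0.2554]
tool_rot: [0.705, -0.095, 0.069, -0.699]
ft_force: [0.0, 0.7, -2.8]
grip_width: 0.0226
```

Run:
```python
from h import *
plan((.539,-.229,.260))
o=bot.get_obs(); im,d=bot.camera("wrist"); cv2.imwrite("pics/w2.png",im); P=wrist(o,d); np.save("pics/w2.npy",P)
Q=P.reshape(-1,3)
m=Q[(Q[:,2]>.081)&(Q[:,2]<.09)&(np.hypot(Q[:,0]-.539,Q[:,1]+.229)<.055)]
print("chtop",len(m),cv2.minAreaRect(m[:,:2].astype(np.float32)*1000))
for n in("top","scene"):
    im,d=bot.camera(n); Q=fixed(n,d).reshape(-1,3); cv2.imwrite(f"pics/{n}2.png",im)
    for lo,hi in((.17,.2),(.2,.22),(.22,.255),(.28,.31)):
        m=Q[(Q[:,2]>lo)&(Q[:,2]<hi)&(np.hypot(Q[:,0]-.54,Q[:,1]+.229)<.04)]
        if len(m)>3:print(n,lo,len(m),np.round(np.median(m,0),4),np.round(cv2.minAreaRect(m[:,:2].astype(np.float32)*1000)[:2],1).tolist())
```

```text
t 6.25 eef [ 0.5347 -0.2309  0.2554] F [ 0.   0.7 -2.8] w 0.0226
axes x,y,z: [[0.973, -0.229, -0.035], [-0.038, -0.005, -0.999], [0.229, 0.973, -0.013]] j [-0.4   0.43  0.33  1.51 -0.02 -0.17]
shift/0.2 tool: [ 0.018 -0.024  0.014]
chtop 1603 ((541.0117797851562, -227.77908325195312), (70.24234008789062, 70.19751739501953), 29.924169540405273)
top 0.17 147 [ 0.5235 -0.2241  0.1812] [[526.3, -230.3], [43.7, 35.6]]
top 0.2 42 [ 0.5276 -0.229   0.2068] [[527.7, -230.1], [22.8, 14.8]]
top 0.22 8 [ 0.5291 -0.2287  0.2322] [[529.3, -229.1], [5.4, 1.7]]
top 0.28 41 [ 0.5322 -0.2083  0.3004] [[535.7, -212.4], [43.0, 15.6]]
scene 0.17 171 [ 0.5404 -0.2235  0.1804] [[534.7, -225.5], [45.3, 44.6]]
scene 0.2 57 [ 0.5356 -0.2265  0.2065] [[533.7, -227.4], [21.1, 22.8]]
scene 0.22 50 [ 0.5362 -0.2267  0.2383] [[534.7, -222.8], [8.4, 18.4]]
scene 0.28 255 [ 0.5428 -0.2317  0.2959] [[537.7, -229.5], [76.3, 26.0]]
```

View pics/w2.png

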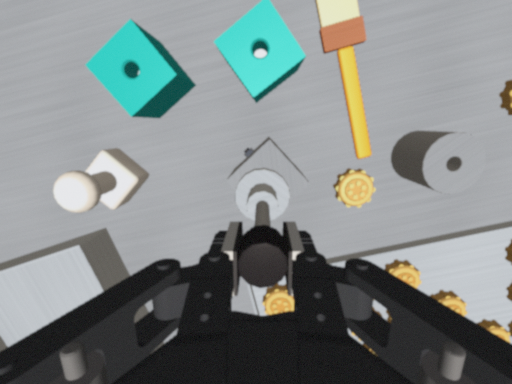

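The knob is held at (263,255) and the foot disc is at (263,193), over the grey chamber whose corner shows at (268,145). The turquoise ones are well away. The tool has about 2° of tilt, so I'll measure the foot's offset directly.

Run:
```python
from h import *
P=np.load("pics/w2.npy");im=cv2.imread("pics/w2.png")
m=(P[...,2]>.16)&(P[...,2]<.2)&(np.hypot(P[...,0]-.532,P[...,1]+.23)<.035)
Q=P[m]; n=np.median(Q[:,2]); print(len(Q),n,np.percentile(Q[:,2],[5,25,50,75,95]))
q=Q[abs(Q[:,2]-n)<.003]; h=cv2.convexHull(q[:,:2].astype(np.float32)*1000)
print(cv2.minEnclosingCircle(h),cv2.fitEllipse(h))
A=np.c_[q[:,:2],np.ones(len(q))]; print("plane",np.linalg.lstsq(A,q[:,2],rcond=None)[0])
```

```text
1462 0.18050779971220784 [0.1788292  0.17989336 0.1805078  0.18114956 0.1920812 ]
((532.0119018554688, -230.71575927734375), 23.037134170532227) ((532.071533203125, -230.85079956054688), (44.827049255371094, 45.59600067138672), 87.6017074584961)
plane [-0.03464316 -0.010952    0.19611783]
```

Request:
move_arm(increments=[{"grip":1,"linear":[0.05,0,0.03],"twist":0},{"grip":1,"linear":[0,0.1,0],"twist":0},{"grip":1,"linear":[0,0.1,0],"twist":0},{"grip":1,"linear":[0,0.05,0],"twist":0},{"grip":1,"linear":[0,0,0],"twist":0}])

```text
clock: 6.9
eef_pos: [0.5501, -0.2205, 0.206]
tool_rot: [0.706, -0.088, 0.067, -0.699]
ft_force: [-0.9, 0.5, -2.0]
grip_width: 0.0221
```

```bash
cat >> h.py <<'E'
def disc(name="w"):
    o=bot.get_obs(); im,d=bot.camera("wrist"); cv2.imwrite(f"pics/{name}.png",im); P=wrist(o,d)
    r=np.hypot(P[...,0]-.541,P[...,1]+.228); zf=o["eef_pos"][2]-.075
    q=P[(abs(P[...,2]-zf)<.006)&(r<.04)]
    if len(q)>50:
        n=np.median(q[:,2]); q=q[abs(q[:,2]-n)<.003]; h=cv2.convexHull(q[:,:2].astype(np.float32)*1000)
        A=np.c_[q[:,:2],np.ones(len(q))]; print("disc",len(q),"top z",n,cv2.minEnclosingCircle(h),"slope",np.linalg.lstsq(A,q[:,2],rcond=None)[0][:2])
    return P
E
python3 - <<'E'
from h import *
plan((.544,-.2275,.195))
P=disc("w3")
q=P[(P[...,2]>.081)&(P[...,2]<.089)&(np.hypot(P[...,0]-.541,P[...,1]+.228)<.055)]
print("chtop",len(q),cv2.minAreaRect(q[:,:2].astype(np.float32)*1000))
im,d=bot.camera("scene"); cv2.imwrite("pics/s3.png",cv2.resize(im[120:270,110:260],None,fx=4,fy=4,interpolation=cv2.INTER_CUBIC))
E
```

```text
t 6.9 eef [ 0.5501 -0.2205  0.206 ] F [-0.9  0.5 -2. ] w 0.0221
axes x,y,z: [[0.975, -0.219, -0.029], [-0.031, -0.006, -1.0], [0.218, 0.976, -0.013]] j [-0.37  0.46  0.25  1.39 -0.02 -0.15]
shift/0.2 tool: [-0.02   0.056 -0.04 ]
disc 1278 top z 0.13095046022458728 ((548.0776977539062, -220.25296020507812), 22.972553253173828) slope [-0.02913086 -0.00963475]
chtop 2901 ((541.142333984375, -227.85281372070312), (70.1043701171875, 70.23182678222656), 29.93120765686035)
```

View pics/s3.png

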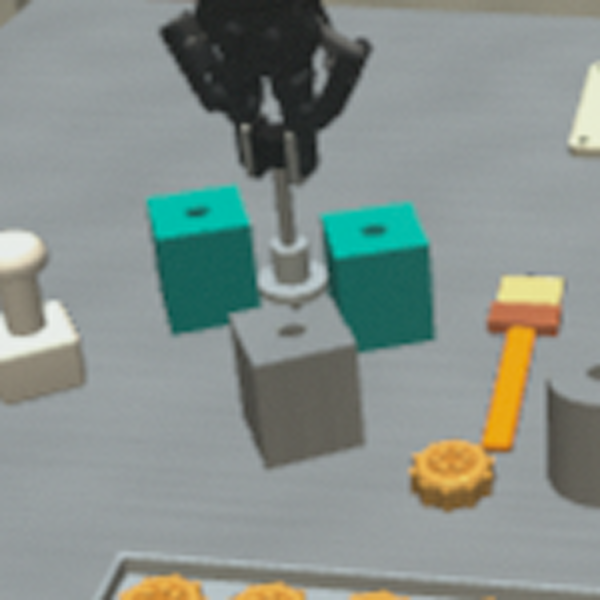

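Request:
move_arm(increments=[{"grip":1,"linear":[-0.018,0,-0.036],"twist":0},{"grip":1,"linear":[0,0,0],"twist":0},{"grip":1,"linear":[0,0,0],"twist":0},{"grip":1,"linear":[0,0,0],"twist":0},{"grip":1,"linear":[0,0,0],"twist":0}])

```text
clock: 7.5
eef_pos: [0.5469, -0.229, 0.2118]
tool_rot: [0.707, -0.086, 0.071, -0.698]
ft_force: [-1.1, 0.3, -1.5]
grip_width: 0.0222
```

```bash
python3 -c "
from h import *
plan((.544,-.2275,.195)); disc('w4')"
```

```text
t 7.5 eef [ 0.5469 -0.229   0.2118] F [-1.1  0.3 -1.5] w 0.0222
axes x,y,z: [[0.975, -0.22, -0.019], [-0.022, -0.01, -1.0], [0.22, 0.975, -0.014]] j [-0.39  0.45  0.25  1.39 -0.02 -0.17]
shift/0.2 tool: [-0.014  0.084  0.005]
disc 1284 top z 0.1366248513292094 ((545.3606567382812, -229.29464721679688), 22.769041061401367) slope [-0.01942667 -0.01029512]
```

Request:
move_arm(increments=[{"grip":1,"linear":[-0.018,0.03,0.002],"twist":0},{"grip":1,"linear":[0,0.03,0],"twist":0},{"grip":1,"linear":[0,0.01,0],"twist":0},{"grip":1,"linear":[0,0,0],"twist":0},{"grip":1,"linear":[0,0,0],"twist":0}])

```text
clock: 8.05
eef_pos: [0.5423, -0.2275, 0.1959]
tool_rot: [0.707, -0.086, 0.07, -0.699]
ft_force: [-0.7, 0.1, -3.0]
grip_width: 0.0224
```

```bash
python3 -c "
from h import *
plan((.544,-.2275,.195)); disc('w5')"
```

```text
t 8.05 eef [ 0.5423 -0.2275  0.1959] F [-0.7  0.1 -3. ] w 0.0224
axes x,y,z: [[0.975, -0.22, -0.021], [-0.024, -0.009, -1.0], [0.22, 0.976, -0.014]] j [-0.39  0.45  0.21  1.35 -0.02 -0.17]
shift/0.2 tool: [0.008 0.004 0.002]
disc 1281 top z 0.12073881232979164 ((540.502685546875, -227.6298370361328), 22.78197479248047) slope [-0.02017484 -0.01210191]
```

Request:
move_arm(increments=[{"grip":1,"linear":[0.006,0.04,0],"twist":0},{"grip":1,"linear":[0.002,0.035,0],"twist":0},{"grip":1,"linear":[0.002,0.025,0],"twist":0},{"grip":1,"linear":[0,0.01,0],"twist":0},{"grip":1,"linear":[0,0,0],"twist":0}])

```text
clock: 8.6
eef_pos: [0.5439, -0.2282, 0.1715]
tool_rot: [0.707, -0.086, 0.07, -0.699]
ft_force: [0.1, -0.8, -2.7]
grip_width: 0.0224
```

```bash
python3 -c "
from h import *
plan((.544,-.2275,.168)); disc('w6')"
```

```text
t 8.6 eef [ 0.5439 -0.2282  0.1715] F [ 0.1 -0.8 -2.7] w 0.0224
axes x,y,z: [[0.975, -0.22, -0.021], [-0.024, -0.009, -1.0], [0.219, 0.976, -0.014]] j [-0.39  0.46  0.17  1.3  -0.02 -0.17]
shift/0.2 tool: [-0.     0.018  0.004]
disc 1283 top z 0.09640680339191994 ((542.4468994140625, -228.43060302734375), 22.951906204223633) slope [-0.02036576 -0.01126824]
```

Request:
move_arm(increments=[{"grip":1,"linear":[-0.004,0.01,0],"twist":0},{"grip":1,"linear":[0,0.005,0],"twist":0},{"grip":1,"linear":[0,0,0],"twist":0},{"grip":1,"linear":[0,0,0],"twist":0},{"grip":1,"linear":[0,0,0],"twist":0}])

```text
clock: 9.15
eef_pos: [0.5436, -0.2283, 0.1696]
tool_rot: [0.707, -0.085, 0.071, -0.698]
ft_force: [0.8, 0.0, -2.0]
grip_width: 0.0222
```

```bash
python3 -c "
from h import *
plan((.543,-.2275,.168)); disc('w7')"
```

```text
t 9.15 eef [ 0.5436 -0.2283  0.1696] F [ 0.8  0.  -2. ] w 0.0222
axes x,y,z: [[0.975, -0.22, -0.019], [-0.022, -0.01, -1.0], [0.219, 0.976, -0.014]] j [-0.39  0.46  0.16  1.29 -0.02 -0.17]
shift/0.2 tool: [-0.004  0.008  0.003]
disc 1283 top z 0.09445196711747561 ((542.12255859375, -228.49171447753906), 22.813859939575195) slope [-0.01700677 -0.01126999]
```

Request:
move_arm(increments=[{"grip":1,"linear":[-0.004,0.008,0],"twist":0},{"grip":1,"linear":[0,0.005,0],"twist":0},{"grip":1,"linear":[0,0,0],"twist":0},{"grip":1,"linear":[0,0,0],"twist":0},{"grip":1,"linear":[0,0,0],"twist":0}])

```text
clock: 9.7
eef_pos: [0.5436, -0.2284, 0.1687]
tool_rot: [0.707, -0.084, 0.072, -0.698]
ft_force: [-0.4, 0.1, -0.0]
grip_width: 0.0224
```

```bash
python3 -c "
from h import *
plan((.543,-.2275,.168)); disc('w8')"
```

```text
t 9.7 eef [ 0.5436 -0.2284  0.1687] F [-0.4  0.1 -0. ] w 0.0224
axes x,y,z: [[0.975, -0.22, -0.016], [-0.019, -0.011, -1.0], [0.219, 0.976, -0.015]] j [-0.39  0.46  0.16  1.28 -0.02 -0.17]
shift/0.2 tool: [-0.004  0.003  0.004]
disc 1285 top z 0.09388094952102052 ((542.4791259765625, -228.53219604492188), 22.94037437438965) slope [-0.01362905 -0.01392889]
```

Contact is felt: the force went from −2.8 to 0 N as the foot took the weight. I'll let go so that the foot settles flat, then press from above with shut fingers.

Request:
move_arm(increments=[{"grip":0,"linear":[0,0,0],"twist":0},{"grip":0,"linear":[0,0,0],"twist":0},{"grip":0,"linear":[0,0,0],"twist":0},{"grip":0,"linear":[0,0,0],"twist":0},{"grip":0,"linear":[0,0,0],"twist":0}])

```text
clock: 10.25
eef_pos: [0.5439, -0.2286, 0.1687]
tool_rot: [0.707, -0.084, 0.072, -0.698]
ft_force: [-0.0, 0.2, -0.1]
grip_width: 0.0858
```

```bash
python3 -c "
from h import *
plan((.543,-.2275,.23)); P=disc('w9')
q=P[(P[...,2]>.185)&(P[...,2]<.21)&(np.hypot(P[...,0]-.541,P[...,1]+.228)<.03)]
print(len(q),np.median(q,0),cv2.minEnclosingCircle(q[:,:2].astype(np.float32)*1000))
q=P[(P[...,2]>.081)&(P[...,2]<.089)&(np.hypot(P[...,0]-.541,P[...,1]+.228)<.055)]
print('chtop',len(q),np.median(q[:,2]),cv2.minAreaRect(q[:,:2].astype(np.float32)*1000))"
```

```text
t 10.25 eef [ 0.5439 -0.2286  0.1687] F [-0.   0.2 -0.1] w 0.0858
axes x,y,z: [[0.975, -0.22, -0.015], [-0.018, -0.011, -1.0], [0.22, 0.975, -0.015]] j [-0.39  0.46  0.16  1.28 -0.02 -0.17]
shift/0.2 tool: [-0.01  -0.306 -0.   ]
disc 1296 top z 0.09333766789903403 ((542.2830810546875, -228.86599731445312), 22.74911117553711) slope [ 0.00515691 -0.00245052]
2421 [ 0.53908756 -0.22818748  0.2012167 ] ((541.986572265625, -228.9153289794922), 12.131552696228027)
chtop 3720 0.08535808198103778 ((541.1357421875, -227.929931640625), (70.1885757446289, 70.2762451171875), 29.91316795349121)
```

Released: the foot now lies flat (slope under 0.6°) and centred within 1 mm, with the knob top at z=0.201. I'll rise, shut the fingers and come down on the knob.

Request:
move_arm(increments=[{"grip":0,"linear":[-0.005,-0.1,0],"twist":0},{"grip":0,"linear":[0,-0.1,0],"twist":0},{"grip":0,"linear":[0,-0.08,0],"twist":0},{"grip":0,"linear":[0,0,0],"twist":0},{"grip":0,"linear":[0,0,0],"twist":0}])

```text
clock: 10.8
eef_pos: [0.5432, -0.2275, 0.225]
tool_rot: [0.707, -0.085, 0.071, -0.698]
ft_force: [-0.8, 0.1, -0.3]
grip_width: 0.0852
```

Request:
move_arm(increments=[{"grip":1,"linear":[0,0,0],"twist":0},{"grip":1,"linear":[0,0,0],"twist":0},{"grip":1,"linear":[0,0,0],"twist":0},{"grip":1,"linear":[0,0,0],"twist":0},{"grip":1,"linear":[0,0,0],"twist":0}])

```text
clock: 11.3
eef_pos: [0.5416, -0.2268, 0.2213]
tool_rot: [0.707, -0.087, 0.069, -0.699]
ft_force: [-0.2, -0.3, -0.5]
grip_width: 0.0121
```

```bash
python3 -c "
from h import *
plan((.542,-.229,.205))"
```

```text
t 11.3 eef [ 0.5416 -0.2268  0.2213] F [-0.2 -0.3 -0.5] w 0.0121
axes x,y,z: [[0.975, -0.22, -0.024], [-0.026, -0.008, -1.0], [0.219, 0.976, -0.014]] j [-0.39  0.44  0.26  1.41 -0.02 -0.17]
shift/0.2 tool: [ 0.006  0.081 -0.009]
```

Request:
move_arm(increments=[{"grip":1,"linear":[0.006,0.03,-0.008],"twist":0},{"grip":1,"linear":[0,0.02,0],"twist":0},{"grip":1,"linear":[0,0.01,0],"twist":0},{"grip":1,"linear":[0,0,0],"twist":0},{"grip":1,"linear":[0,0,0],"twist":0}])

```text
clock: 11.8
eef_pos: [0.5418, -0.2289, 0.2073]
tool_rot: [0.706, -0.088, 0.069, -0.699]
ft_force: [-0.1, -0.2, 1.0]
grip_width: 0.0003
```

```bash
python3 -c "
from h import *
plan((.542,-.229,.2015))"
```

```text
t 11.8 eef [ 0.5418 -0.2289  0.2073] F [-0.1 -0.2  1. ] w 0.0003
axes x,y,z: [[0.975, -0.22, -0.025], [-0.028, -0.007, -1.0], [0.22, 0.976, -0.013]] j [-0.39  0.45  0.24  1.38 -0.02 -0.17]
shift/0.2 tool: [0.002 0.029 0.   ]
```

Request:
move_arm(increments=[{"grip":1,"linear":[0,0.01,0],"twist":0},{"grip":1,"linear":[0,0.01,0],"twist":0},{"grip":1,"linear":[0,0.01,0],"twist":0},{"grip":1,"linear":[0,0.01,0],"twist":0},{"grip":1,"linear":[0,0.01,0],"twist":0}])

```text
clock: 12.3
eef_pos: [0.5424, -0.2292, 0.1987]
tool_rot: [0.707, -0.086, 0.07, -0.699]
ft_force: [-0.3, 0.9, 4.1]
grip_width: -0.0001
```

Request:
move_arm(increments=[{"grip":1,"linear":[0,0.01,0],"twist":0},{"grip":1,"linear":[0,0.01,0],"twist":0},{"grip":1,"linear":[0,0.01,0],"twist":0},{"grip":1,"linear":[0,0.01,0],"twist":0},{"grip":1,"linear":[0,0.01,0],"twist":0}])

```text
clock: 12.8
eef_pos: [0.5427, -0.2293, 0.1896]
tool_rot: [0.707, -0.085, 0.071, -0.699]
ft_force: [-1.2, 0.9, 3.2]
grip_width: -0.0001
```

Request:
move_arm(increments=[{"grip":1,"linear":[0,0.006,0],"twist":0},{"grip":1,"linear":[0,0.006,0],"twist":0},{"grip":1,"linear":[0,0.006,0],"twist":0},{"grip":1,"linear":[0,0.005,0],"twist":0},{"grip":1,"linear":[0,0.005,0],"twist":0}])

```text
clock: 13.3
eef_pos: [0.5424, -0.2292, 0.1831]
tool_rot: [0.707, -0.085, 0.071, -0.699]
ft_force: [-0.3, 0.4, 3.3]
grip_width: 0.0001
```

Request:
move_arm(increments=[{"grip":1,"linear":[0,0.005,0],"twist":0},{"grip":1,"linear":[0,0.005,0],"twist":0},{"grip":1,"linear":[0,0.005,0],"twist":0},{"grip":1,"linear":[0,0.005,0],"twist":0},{"grip":1,"linear":[0,0.005,0],"twist":0}])

```text
clock: 13.8
eef_pos: [0.5423, -0.2292, 0.1777]
tool_rot: [0.707, -0.085, 0.071, -0.699]
ft_force: [-1.0, 1.2, 3.8]
grip_width: 0.0001
```

Request:
move_arm(increments=[{"grip":1,"linear":[0,0.005,0],"twist":0},{"grip":1,"linear":[0,0.005,0],"twist":0},{"grip":1,"linear":[0,0.005,0],"twist":0},{"grip":1,"linear":[0,0.005,0],"twist":0},{"grip":1,"linear":[0,0.005,0],"twist":0}])

```text
clock: 14.3
eef_pos: [0.5422, -0.2292, 0.1722]
tool_rot: [0.707, -0.085, 0.071, -0.699]
ft_force: [-0.1, 0.9, 4.2]
grip_width: 0.0
```

Request:
move_arm(increments=[{"grip":1,"linear":[0,0.005,0],"twist":0},{"grip":1,"linear":[0,0.005,0],"twist":0},{"grip":1,"linear":[0,0.005,0],"twist":0},{"grip":1,"linear":[0,0.005,0],"twist":0},{"grip":1,"linear":[0,0.005,0],"twist":0}])

```text
clock: 14.8
eef_pos: [0.5421, -0.2291, 0.1668]
tool_rot: [0.707, -0.085, 0.071, -0.699]
ft_force: [-0.7, 0.5, 4.6]
grip_width: 0.0002
```

Request:
move_arm(increments=[{"grip":1,"linear":[0,0.005,0],"twist":0},{"grip":1,"linear":[0,0.005,0],"twist":0},{"grip":1,"linear":[0,0.005,0],"twist":0},{"grip":1,"linear":[0,0.005,0],"twist":0},{"grip":1,"linear":[0,0.005,0],"twist":0}])

```text
clock: 15.3
eef_pos: [0.5423, -0.2292, 0.1618]
tool_rot: [0.707, -0.085, 0.071, -0.699]
ft_force: [-1.0, 2.3, 10.5]
grip_width: 0.0002
```

The force jumped to 10.5 N and travel fell short, so this is probably the floor. I'll hold and look, then test with half-size steps.

Request:
move_arm(increments=[{"grip":1,"linear":[0,0.002,0],"twist":0},{"grip":1,"linear":[0,0.002,0],"twist":0},{"grip":1,"linear":[0,0.002,0],"twist":0},{"grip":1,"linear":[0,0.002,0],"twist":0},{"grip":1,"linear":[0,0.002,0],"twist":0}])

```text
clock: 15.8
eef_pos: [0.5426, -0.2294, 0.1619]
tool_rot: [0.707, -0.084, 0.072, -0.699]
ft_force: [-1.3, 1.4, 5.6]
grip_width: 0.0002
```

Request:
move_arm(increments=[{"grip":1,"linear":[0,0.004,0],"twist":0},{"grip":1,"linear":[0,0.005,0],"twist":0},{"grip":1,"linear":[0,0.005,0],"twist":0},{"grip":1,"linear":[0,0.005,0],"twist":0},{"grip":1,"linear":[0,0.005,0],"twist":0}])

```text
clock: 16.3
eef_pos: [0.5433, -0.2297, 0.1618]
tool_rot: [0.708, -0.082, 0.074, -0.698]
ft_force: [-1.2, 1.3, 8.6]
grip_width: -0.0003
```

It stalls at z=0.1618 with 8–10 N, against 4–4.5 N while sliding freely. That is the floor, about 56 mm deep, and the load is well below 18 N. I'll retreat straight up and check.

Request:
move_arm(increments=[{"grip":1,"linear":[0,-0.02,0],"twist":0},{"grip":1,"linear":[0,-0.08,0],"twist":0},{"grip":1,"linear":[0,-0.12,0],"twist":0},{"grip":1,"linear":[0,-0.1,0],"twist":0},{"grip":1,"linear":[0,0,0],"twist":0}])

```text
clock: 16.8
eef_pos: [0.5424, -0.2292, 0.2235]
tool_rot: [0.707, -0.085, 0.071, -0.698]
ft_force: [-0.8, 0.0, 0.0]
grip_width: 0.0001
```

Run:
```python
from h import *
plan((.542,-.229,.23))
o=bot.get_obs(); im,d=bot.camera("wrist"); P=wrist(o,d)
def rep(P,t):
    r=np.hypot(P[...,0]-.542,P[...,1]+.2286)
    for k,lo,hi,R_ in(("chtop",.081,.089,.055),("disc",.0905,.0965,.035),("hub",.115,.124,.02),("knob",.15,.172,.025)):
        q=P[(P[...,2]>lo)&(P[...,2]<hi)&(r<R_)]
        if len(q)>20:
            s=np.linalg.lstsq(np.c_[q[:,:2],np.ones(len(q))],q[:,2],rcond=None)[0][:2]
            print(t,k,len(q),"z",round(float(np.median(q[:,2])),4),np.round(cv2.minEnclosingCircle(q[:,:2].astype(np.float32)*1000)[0],1),"slope",np.round(s,3))
rep(P,"wrist")
im2,d2=bot.camera("scene"); rep(fixed("scene",d2),"scene")
a=cv2.resize(im2[150:270,110:260],None,fx=3,fy=3); cv2.imwrite("pics/fin.png",np.vstack([a,cv2.resize(im[60:,:],(450,230))]))
```

```text
t 16.8 eef [ 0.5424 -0.2292  0.2235] F [-0.8  0.   0. ] w 0.0001
axes x,y,z: [[0.975, -0.22, -0.018], [-0.021, -0.011, -1.0], [0.22, 0.975, -0.015]] j [-0.39  0.44  0.26  1.41 -0.02 -0.17]
shift/0.2 tool: [-0.003 -0.033 -0.   ]
wrist chtop 2500 z 0.0853 [ 540.5 -227.3] slope [0.001 0.   ]
wrist disc 792 z 0.0936 [ 541.8 -228.5] slope [ 0.013 -0.002]
wrist hub 137 z 0.1193 [ 540.  -228.1] slope [ 0.101 -0.026]
wrist knob 737 z 0.1619 [ 541.2 -228.7] slope [ 0.15  -0.045]
scene chtop 260 z 0.0854 [ 539.4 -225.4] slope [-0.008  0.001]
scene disc 87 z 0.0935 [ 540.6 -226. ] slope [0.009 0.004]
scene hub 37 z 0.1198 [ 541.7 -225.9] slope [-0.111  0.021]
scene knob 69 z 0.1599 [ 540.1 -227.3] slope [-0.29  -0.019]
```

View pics/fin.png

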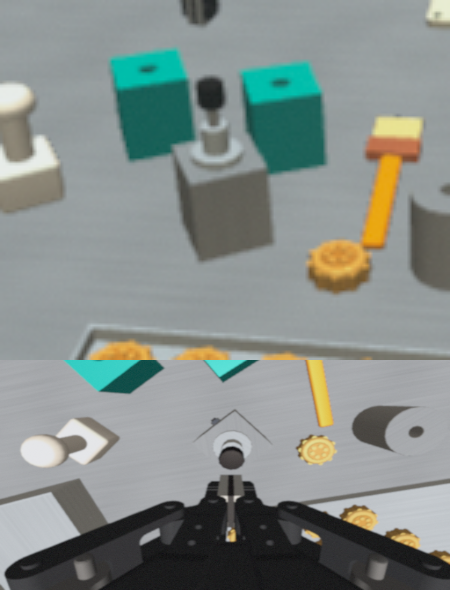

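Run:
```python
from h import *
for i in range(3):
    o=bot.get_obs(); im,d=bot.camera("wrist"); P=wrist(o,d)
    r=np.hypot(P[...,0]-.542,P[...,1]+.2286)
    for k,z0,a,b in(("disc",.0935,.0145,.0205),("ch",.0853,.027,.05)):
        q=P[(abs(P[...,2]-z0)<.0025)&(r<b)&(r>a)]
        for _ in range(3):
            s=np.linalg.lstsq(np.c_[q[:,0]-.542,q[:,1]+.2286,np.ones(len(q))],q[:,2],rcond=None)[0]
            e=q[:,2]-np.c_[q[:,0]-.542,q[:,1]+.2286,np.ones(len(q))]@s; q=q[abs(e)<2*e.std()+1e-5]
        print(k,len(q),np.round(s,4),"rms",e.std())
```

```text
disc 406 [0.0103 0.0007 0.0936] rms 0.0005516335433021774
ch 1814 [-0.0001 -0.0003  0.0853] rms 0.0005567724330095346
disc 383 [0.0079 0.0003 0.0936] rms 0.0004902211930027432
ch 1826 [0.0009 0.0004 0.0854] rms 0.0005636407404738135
disc 401 [ 0.0094 -0.0056  0.0936] rms 0.0005233611176541526
ch 1821 [ 0.0001 -0.0004  0.0854] rms 0.0005768880076647015
```

The disc fit hints at about 0.5° of tilt, or it may be an edge artefact. I'll back the arm off and measure again from other views before handing in.

Request:
move_arm(increments=[{"grip":1,"linear":[0,-0.15,0],"twist":0},{"grip":1,"linear":[0,-0.1,0],"twist":0},{"grip":1,"linear":[-0.15,0,0.1],"twist":0},{"grip":1,"linear":[-0.15,0,0.1],"twist":0},{"grip":1,"linear":[-0.1,0,0],"twist":0}])

```text
clock: 17.55
eef_pos: [0.4703, -0.1699, 0.264]
tool_rot: [0.705, -0.093, 0.064, -0.7]
ft_force: [-0.2, -0.4, 0.1]
grip_width: -0.0003
```

Request:
move_arm(increments=[{"grip":1,"linear":[0,0,0],"twist":0},{"grip":1,"linear":[0,0,0],"twist":0},{"grip":1,"linear":[0,0,0],"twist":0},{"grip":1,"linear":[0,0,0],"twist":0},{"grip":1,"linear":[0,0,0],"twist":0}])

```text
clock: 18.05
eef_pos: [0.4695, -0.1697, 0.2617]
tool_rot: [0.705, -0.094, 0.063, -0.7]
ft_force: [0.5, -0.4, -0.1]
grip_width: -0.0001
```

Run:
```python
from h import *
def avg(n,k=8):
    o=bot.get_obs(); D=np.median([bot.camera(n)[1] for _ in range(k)],0)
    return wrist(o,D) if n=="wrist" else fixed(n,D)
plan((.542,-.229,.23))
for n in("wrist","top","scene"):
    P=avg(n); q=P[(P[...,2]>.081)&(P[...,2]<.089)&(np.hypot(P[...,0]-.541,P[...,1]+.228)<.055)]
    c0=np.array(cv2.minAreaRect(q[:,:2].astype(np.float32))[0])
    r=np.hypot(P[...,0]-.542,P[...,1]+.2286)
    for k,z0,a,b in(("disc",.0935,.015,.021),("ch",.0853,.027,.05)):
        q=P[(abs(P[...,2]-z0)<.0025)&(r<b)&(r>a)]
        for _ in range(3):
            A=np.c_[q[:,0]-.542,q[:,1]+.2286,np.ones(len(q))]; s=np.linalg.lstsq(A,q[:,2],rcond=None)[0]
            e=q[:,2]-A@s; q=q[abs(e)<2*e.std()+1e-5]
        print(n,k,len(q),np.round(s,4),"rms",round(e.std(),5),"xrange",np.ptp(q[:,0]).round(3))
    for k,lo,hi in(("disc",.0915,.0965),("knobtop",.158,.166)):
        q=P[(P[...,2]>lo)&(P[...,2]<hi)&(r<.03)]
        if len(q)>5: print(n,k,np.round(np.median(q[:,2]),4),np.round(cv2.minEnclosingCircle(q[:,:2].astype(np.float32)*1000),1) if 0 else cv2.minEnclosingCircle(q[:,:2].astype(np.float32)*1000))
```

```text
t 18.05 eef [ 0.4695 -0.1697  0.2617] F [ 0.5 -0.4 -0.1] w -0.0001
axes x,y,z: [[0.974, -0.221, -0.043], [-0.044, -0.001, -0.999], [0.221, 0.975, -0.011]] j [-0.34  0.26  0.11  1.46 -0.02 -0.11]
shift/0.2 tool: [ 0.425  0.143 -0.207]
wrist disc 160 [0.0031 0.0011 0.0935] rms 0.00022 xrange 0.027
wrist ch 753 [ 0.0006 -0.0008  0.0852] rms 0.00025 xrange 0.066
wrist disc 0.0934 ((539.2201538085938, -231.21633911132812), 22.194644927978516)
wrist knobtop 0.1601 ((532.332763671875, -229.8140869140625), 5.498515605926514)
  ret = _var(a, axis=axis, dtype=dtype, out=out, ddof=ddof,
  arrmean = um.true_divide(arrmean, div, out=arrmean,
  ret = ret.dtype.type(ret / rcount)
Traceback (most recent call last):
ValueError: zero-size array to reduction operation maximum which has no identity
```

With averaged frames and a clear view, the disc slope is 0.003 (about 0.2°) and its top is 8.3 mm above the chamber, so the foot is flat. The script failed only where the arm blocks the top camera. I'm handing in.

```bash
python3 -c "
from workcell import bot
print(bot.job_done())"
```

```text
the job is handed in; nothing more can be done
None
```

The gauge is standing on the square steel chamber with its rod in the bore and its tip on the bore's floor. I handed the job in at about 18.5 s of the 54 s allowed.

I carried the gauge from its stand by the knob and set it down, then let go so the foot settled. I then pressed the knob from above with shut fingers, in steps of about 1 mm near the floor.

**Last checks:**
- **Floor by feel:** the rod slid freely at about 4 N, then stalled at the same height (knob top at z ≈ 0.162 m) in three pushes. The wrist read 10.5, 5.6 and 8.6 N at the ends of those pushes. That puts about 4–6 N on the floor, well under the 18 N limit, at a depth of about 56 mm.
- **Rod left in place:** after I withdrew, a camera measured the knob top at 0.162 m, so the rod stayed as set.
- **Position:** the foot is within about 1 mm of the chamber's centre.
- **Other things on the table:** the arm did not go near them. I saw nothing moved in the views I took, but I did not measure their positions.

**Checks that disagreed or failed:**
- **Foot flatness:** one wrist-camera view suggested about 0.5° of tilt. A clearer, averaged view gave about 0.2°, with the disc top 8.3 mm above the chamber against its 8 mm thickness. I took that as flat, within the camera's error.
- **Final top and scene checks:** I did not get these. The script stopped on an error at the top camera, which found no points on the disc, probably because the arm was in the way.

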